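Fit the pin comb to the ball feeder and release one column of balls

ROBOT

A 7-joint arm with a two-finger parallel gripper is mounted at the origin on the work surface. World frame = base frame: x ahead of the robot, y to its left, z up, the work surface at z = 0. Lengths are in m, angles in rad, forces in N, time in s.
With the tool pointing down it reaches from about 0.425 to 0.875 m from the base axis. Payload 4.7 kg.
Tool frame: the origin (TCP) lies at the very end of the fingers, on their centre line; the grasp point (between the pads) lies 19 mm behind it; x points along the fingers, z is the direction in which the jaws open and shut, and the axes are right-handed (so a half turn about x gives the same grasp; the last joint's range is limited). The gripper opens to 87 mm and grips with 3 to 60 N. Pads are 19 mm wide; open, the fingers measure 117 mm over their backs; the gripper's body (75 mm by 190 mm) begins 51 mm behind the grasp point.
Start: joints at [1.249, 0.321, -0.07, 1.45, 0.023, 1.371, -0.057], TCP at [0.214, -0.614, 0.223] pointing down, gripper open.
Joint ranges: [-2.86, 2.86], [-0.3, 2.09], [-1.38, 1.24], [0.06, 2.45], [-1.56, 4.7], [0.09, 2.05], [-2.69, 2.69]. Speed limits (rad/s): [2.57, 2.57, 3.14, 3.14, 3.14, 3.14, 3.14].

INTERFACE

Orientations are given as a rotation vector (axis times angle).
In Python, from bench import telemetry, viewer, workorder gives the robot as it stands.
- The arm moves only by the shell command python3 -m creep 'ROWS' [FORCE]. ROWS is JSON, a list of rows, each an object of numbers: "fingers": the opening, from 0 (shut) to 1 (fully open); "x", "y", "z": the shift along the tool's x, y, z in units of 40 mm (1.0 is 40 mm); "twist": the turn about the tool's x in units of 5 degrees (1.0 is 5 degrees). In form: [{"fingers": .., "x": .., "y": .., "z": .., "twist": ..}, ...]. A call has 1 to 20 rows; each row is the pose to reach, as a shift and turn from the pose commanded when the call began, along the tool's axes at that moment; what a row does not reach only later rows make up. A row lasts 1/12 s, in which the tool goes at most 41.7 mm and 7.16 degrees, less where a joint would pass 70% of its speed; a pose out of reach is approached as far as the arm can. A call with a gripper value outside its range is refused whole. The fingers move at their own pace and stop on an object; FORCE is the grip in N (left out, the last holds). Time passes only in rows, so rows that repeat a pose let the fingers close. It gives the time, the measured TCP pose, the force and the opening at its end, in the units of the state.
- telemetry.get_state(): the state, without advancing time (a new reading comes with each control period).
- viewer.get_image(name): name is "scene" or "top"; returns a dict with "pixels" (420x560x3 uint8, red, green, blue), "z_map" (420x560 float32, m along the optical axis (not along the pixel's ray), 0 where there is no reading), "K" (3x3 intrinsics, pixels), "xyz" and "attitude" of the camera in the world. Camera axes: x right, y up, looking along -z (the intrinsics and any distortion apply to the point x, -y, -z); pixel columns grow to the right and rows downward; lengths in m; the calibration is good to about 2 mm. A picture is of the moment at which its call begins.
- workorder.close_job(): hands the job in, once; it reports no verdict.
The state is a dict: "time": time; "joint_positions": joint angles; "qd": joint speeds; "joint_torque": joint torques, N m; "position": TCP position; "tool_rot": TCP orientation; "ft_force": force on the tool from outside, world axes, zero at the start; "torque": the same for the moment, N m; "grip_width": opening from 0.0 (shut) to 1.0 (fully open).
Only numpy, scipy, OpenCV 4.12 (cv2) and the standard library are available. Lean on these libraries where they do the work, as an engineer would, in place of code of your own. Each camera call takes 0.05 s, during which the arm holds its last target.

TASK

Take the pin comb off its leaning rest and lower it upright into the feeder so that all five pins go into their slots and it sits fully down. Then pull out the gate under the hopper just far enough to let the three balls of the column farther from the gate's handle roll down to the comb, keep the other three balls in the hopper, and push the gate fully shut. Leave the file, the screwdriver and the tin where they are.

Things in the scene. Friction and masses are not known exactly. Their poses are not given: they have to be found in the camera images.
- comb_mid (a point): Middle, half-way up, of the loose metal pin comb (150 g, 107 mm tall). Its z runs from pin tips to handle, x along the row of pins, y through the thickness; either way round will do. Five round pins 8 mm thick, 42 mm long, rounded tips 53.5 mm below this point, at x = -36, -18, 0, 18, 36. Bar 116 (x) x 14 (y) mm from 11.5 below to 8.5 above. Starts leaning in its rest, lifts off along its own z.
- comb_handle (a point): Middle of the comb's block handle, 31 mm above comb_mid along the comb's z, same axes. The block is 24 (x) x 14 (y) x 45 (z) mm and stands on the middle of the bar. In the rest the comb's top leans 35 degrees from vertical towards the rest's -x, roughly the robot's side; nothing stands beside, above or behind the handle.
- rest_top (a point): Middle of the top of the fixed rest's base board, 120 (x) x 130 (y) mm, 10 mm above the table, z up. The comb's row of pins runs along the rest's y. Pin tips stand on a ledge 40 mm above the table, with a 9 mm lip in front; two strips, 30 to 58 mm either side of the middle, support the back of the bar and end just above it.
- seat (a point): Where comb_mid comes to lie when the comb is fully seated, on the fixed feeder, 65.5 mm above the table. Feeder axes: z up, x along the row of slots, y up the trough towards the hopper. The comb then stands upright, its x along the feeder's x (either way round), the bar's ends resting on two shoulders 54 mm above the table, 48 to 58 mm either side of the middle.
- slots (a point): Middle of the row of five slots in the feeder's sill, at the sill's top, 26 mm above the table; feeder axes. Slots 11 mm square with a 2.5 mm chamfer, 22 mm deep, at x = -36, -18, 0, 18, 36 mm. From the sill a trough 96 mm wide with 32 mm side walls rises at 9 degrees along y to under the hopper. Without the comb balls roll out over the sill.
- hopper (a point): Middle of the hopper's open top, 156 mm above the table, 140 mm from the slots along the feeder's y; feeder axes. Clear box 72 (x) x 35 (y) mm. In it two columns, 25 mm square, at x = -18.5 (near the gate handle) and x = +18.5 (far from it), hold three balls each, one above the other. The gate closes them below, 85 mm above the table.
- gate_handle (a point): Point on the gate's upright handle tab, 118 mm above the table, 17 mm below the tab's top; feeder axes. The tab is 12 mm thick (x), 26 mm wide (y), from 79 to 135 mm above the table. When shut it is 80 mm from the hopper's centre towards the feeder's -x, 38 mm clear of the hopper. The gate plate, 24 mm wide, top 85 mm above the table, runs from it under the hopper.
- gate (a joint): How far the gate is pulled out (m), towards the feeder's -x: 0 shut (may start a few mm out), at most 0.08. It slides with about 2 N of friction and stays where it is left. The far column begins to open at 0.008 and is fully open at 0.033; the near column begins to open at 0.045.
- near1_center (a point): Centre of a steel ball, 20 mm in diameter, 33 g: number 1 from the bottom in the column next to the gate handle (to stay in the hopper).
- near2_center (a point): Centre of a steel ball, 20 mm in diameter, 33 g: number 2 from the bottom in the column next to the gate handle (to stay in the hopper).
- near3_center (a point): Centre of a steel ball, 20 mm in diameter, 33 g: number 3 from the bottom in the column next to the gate handle (to stay in the hopper).
- far1_center (a point): Centre of a steel ball, 20 mm in diameter, 33 g: number 1 from the bottom in the column farther from the gate handle (to be let out).
- far2_center (a point): Centre of a steel ball, 20 mm in diameter, 33 g: number 2 from the bottom in the column farther from the gate handle (to be let out).
- far3_center (a point): Centre of a steel ball, 20 mm in diameter, 33 g: number 3 from the bottom in the column farther from the gate handle (to be let out).
- file: Flat steel file with a wooden handle, 215 mm long, up to 26 mm wide and 20 mm high, lying on the table beyond the rest; origin under it, about its middle. Bystander.
- screwdriver: Wood-handled screwdriver, 190 mm long, lying on the table beyond the work; origin under its middle. Bystander.
- tin: Grey tin, 68 mm across and 100 mm tall, standing on the table; origin at the middle of its underside. Bystander.

How it is judged:
By the outcome, as a careful person would: the job done as asked, in the order asked, and still so for the second after the job is handed in, with the robot touching nothing.
It also fails if it takes over 54 s, if anything falls off the work surface, if the arm or the gripper's body presses on something with over 40 N, if the wrist force passes 120 N, or if a joint passes its speed limit or range.

## Working session

There is one attempt and no reset: what is moved stays moved. The work goes in short steps, Python scripts to look and compute and a shell command to move; the robot and the scene stay as the last step left them, time stands still between calls to the robot, and variables do not carry over. Pictures are saved under pics/ and viewed, and the job is handed in when it is done.

```bash
mkdir -p pics; ls; cat > h.py <<'E'
import numpy as np, cv2
from bench import telemetry, viewer, workorder
from scipy.spatial.transform import Rotation as R
def grab(name):
    im=viewer.get_image(name); np.savez('%s.npz'%name,**{k:np.array(v) for k,v in im.items()}); return im
def load(name): return dict(np.load('%s.npz'%name))
def rot(im):
    a=np.array(im['attitude'],float)
    return a if a.shape==(3,3) else R.from_rotvec(a).as_matrix()
def pix(im,u,v,z=None):
    K=im['K']; d=z if z is not None else im['z_map'][int(round(v)),int(round(u))]
    p=np.array([(u-K[0,2])/K[0,0]*d,-(v-K[1,2])/K[1,1]*d,-d]); return rot(im)@p+np.array(im['xyz'])
def cloud(im):
    K=im['K'];d=im['z_map'];v,u=np.mgrid[:d.shape[0],:d.shape[1]]
    p=np.stack([(u-K[0,2])/K[0,0]*d,-(v-K[1,2])/K[1,1]*d,-d],-1)
    P=p@rot(im).T+np.array(im['xyz']); P[d==0]=np.nan; return P
def proj(im,P):
    q=(np.array(P)-np.array(im['xyz']))@rot(im); K=im['K']
    return K[0,0]*q[...,0]/-q[...,2]+K[0,2], K[1,1]*-q[...,1]/-q[...,2]+K[1,2]
E
python3 - <<'E'
from h import *
for n in ['scene','top']:
    im=grab(n); cv2.imwrite(f'pics/{n}0.png',cv2.resize(im['pixels'][...,::-1],(800,600),interpolation=cv2.INTER_CUBIC))
    print(n,{k:np.array(v).tolist() for k,v in im.items() if k not in('pixels','z_map')})
print(telemetry.get_state())
E
```

```text
pics
scene {'K': [[389.5586561597611, 0.0, 278.78085923056483], [0.0, 389.5586561597611, 210.28140623682648], [0.0, 0.0, 1.0]], 'xyz': [1.308579418105118, 0.16598945772507734, 0.6637732383962073], 'attitude': [0.6636953708692059, 0.7586271906391645, 1.6111892807812906]}
top {'K': [[478.4058850238804, 0.0, 278.56178070003256], [0.0, 478.4058850238804, 210.61525013389067], [0.0, 0.0, 1.0]], 'xyz': [0.3915114348898811, 0.0791803703499539, 1.3064415132112623], 'attitude': [0.15521551108388632, -0.17315592474063157, -1.6433358060301821]}
{'time': 0.1, 'joint_positions': array([ 1.24915278,  0.32173844, -0.07010473,  1.45155734,  0.02260402,
        1.37081201, -0.0569167 ]), 'qd': array([ 0.00032214, -0.00070827, -0.00018585, -0.00297746, -0.00054212,
       -0.00023851, -0.00064219]), 'joint_torque': array([-1.40328025e-04, -4.92574131e+01, -4.05483562e-01, -3.13399494e+01,
       -6.41250028e-02,  3.94858117e-02,  6.19637854e-05]), 'position': array([ 0.21395496, -0.61324541,  0.22157565]), 'tool_rot': array([ 0.95936049,  1.35104307, -0.9578307 ]), 'ft_force': array([ 0.69339386,  0.01273046, -0.25863524]), 'torque': array([ 0.00128625,  0.01998404, -0.01393403]), 'grip_width': 1.0011671558421609}
```

View pics/scene0.png

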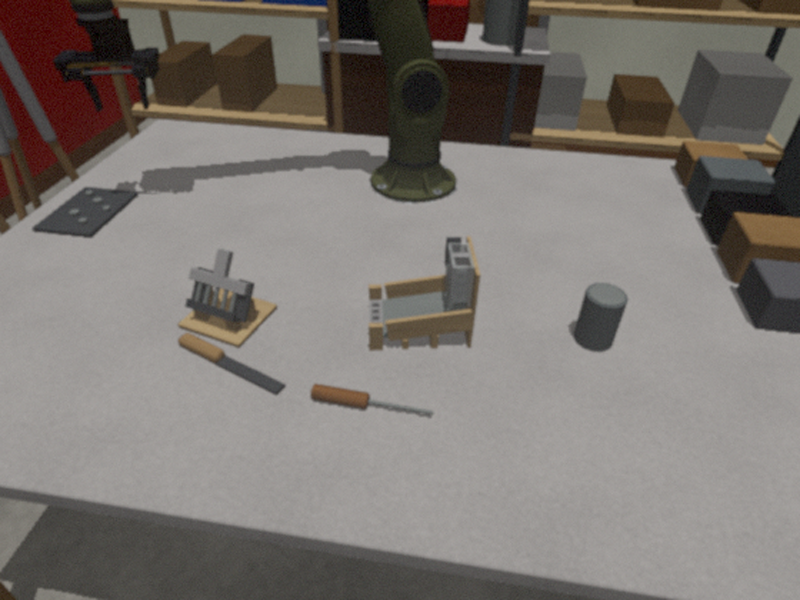

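View pics/top0.png

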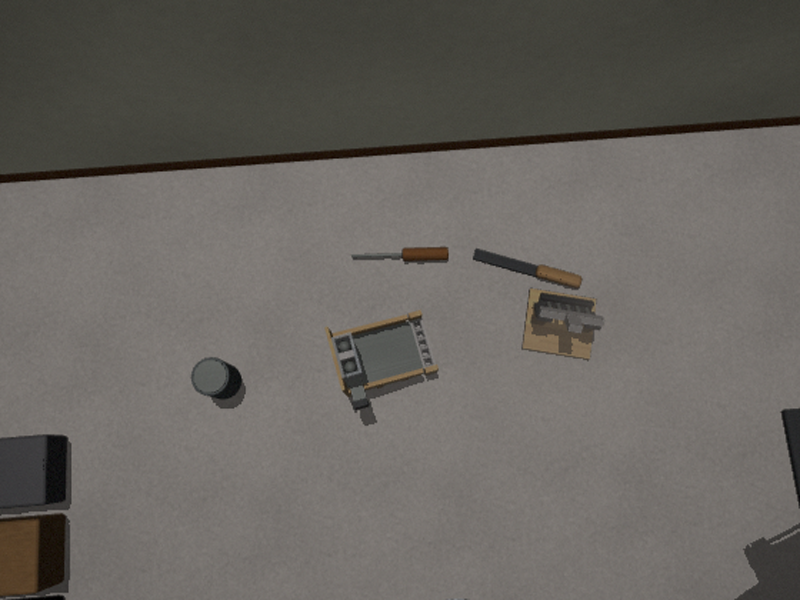

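The top view shows the feeder around (385,355), with its sill at (425,345), the hopper at (347,355) and the gate tab at (358,397). The rest with the comb is around (562,322), the tin at (212,378), and the tools lie above. I'll take enlarged crops next.

```bash
python3 - <<'E'
from h import *
im=load('top');p=im['pixels'][...,::-1]
def crop(im,u0,u1,v0,v1,s,f):
    p=im['pixels'][v0:v1,u0:u1,::-1]; p=cv2.resize(p,None,fx=s,fy=s,interpolation=cv2.INTER_CUBIC)
    p=cv2.convertScaleAbs(p,alpha=1.5)
    for u in range((u0+9)//10*10,u1,10): cv2.putText(p,str(u),((u-u0)*s,8),0,.33,(0,255,255)); cv2.line(p,((u-u0)*s+s//2,10),((u-u0)*s+s//2,14),(0,255,255))
    for v in range((v0+9)//10*10,v1,10): cv2.putText(p,str(v),(0,(v-v0)*s+s//2+4),0,.33,(0,255,255))
    cv2.imwrite(f,p)
crop(im,220,320,210,295,8,'pics/c1.png')
crop(im,355,435,190,260,9,'pics/c2.png')
im=load('scene')
crop(im,250,345,160,250,6,'pics/c3.png')
crop(im,120,200,165,245,7,'pics/c4.png')
E
```

```text
(no output)
```

View pics/c1.png

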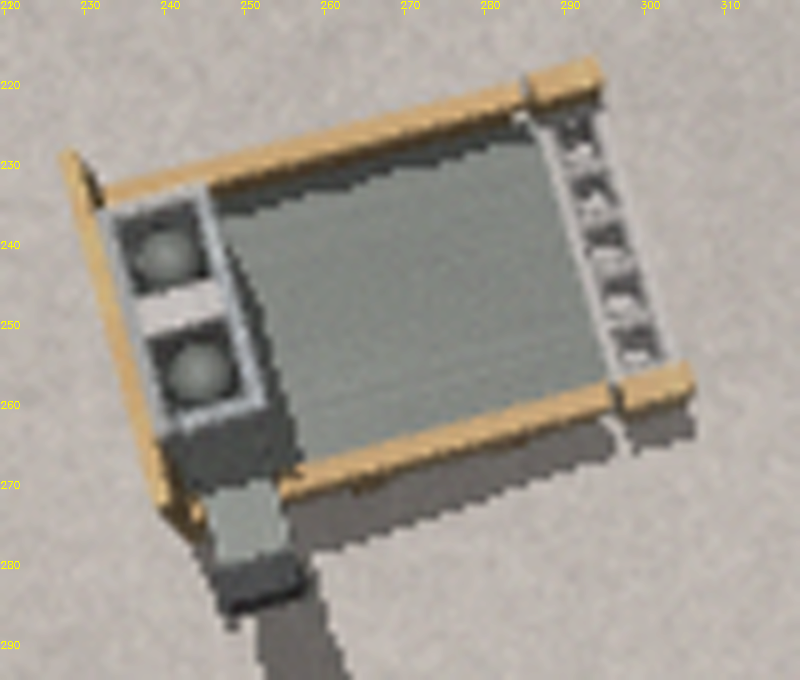

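View pics/c2.png

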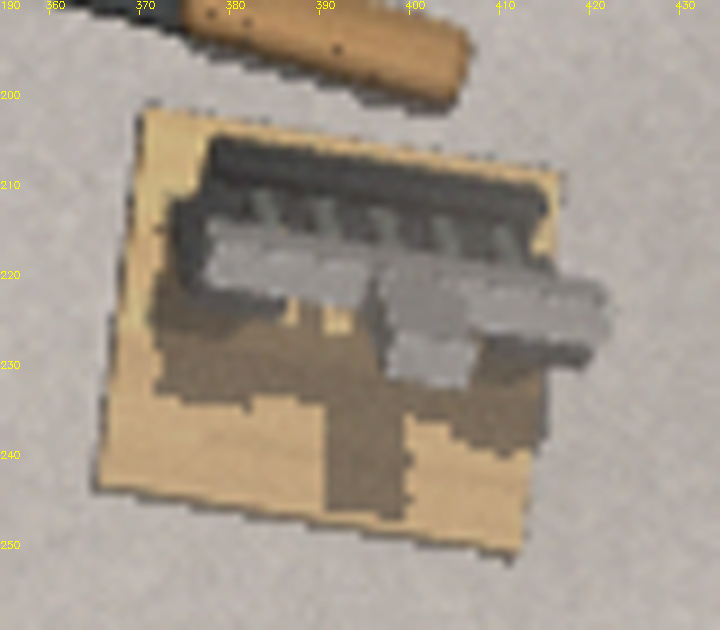

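View pics/c3.png

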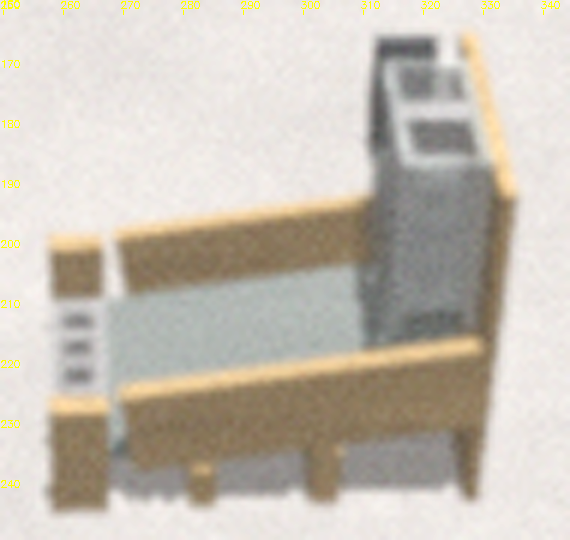

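View pics/c4.png

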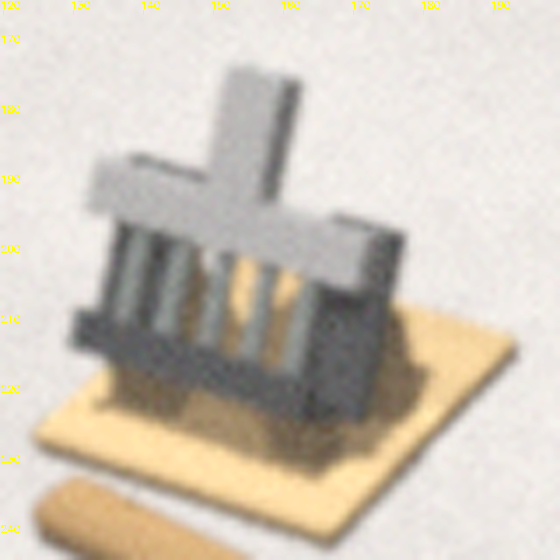

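```bash
python3 - <<'E'
from h import *
np.set_printoptions(precision=4,suppress=True)
s=telemetry.get_state(); print(R.from_rotvec(s['tool_rot']).as_matrix())
im=load('top')
def at(u,v,z):
    a=pix(im,u,v,1.0); c=im['xyz']; return c+(a-c)*(z-c[2])/(a[2]-c[2])
for n,u,v in [('table',270,300),('table2',330,150),('tin',148,265),('hop mid',242,248),('gate tab',250,273),('panel',233,250),('panel end',240,271),('postfar',293,219),('postnear',300,258),('sill',293,231),('wallfar',265,226),('wallnear',265,265),('restbd',375,235),('bar L',383,218),('bar R',415,224),('handle top',402,230),('handle face',402,222)]:
    print(n,pix(im,u,v))
E
```

```text
[[-0.0007  0.9442  0.3295]
 [ 0.0016  0.3295 -0.9442]
 [-1.     -0.0001 -0.0017]]
table [ 0.4222  0.0958 -0.0017]
table2 [ 0.8301 -0.1077  0.0005]
tin [0.5303 0.3935 0.1009]
hop mid [0.5467 0.1517 0.1588]
gate tab [0.491  0.1399 0.0905]
panel [0.5444 0.1741 0.1529]
panel end [0.4921 0.1601 0.1574]
postfar [0.6271 0.0181 0.0573]
postnear [0.5226 0.0085 0.0538]
sill [0.6001 0.0193 0.0255]
wallfar [0.6119 0.0935 0.07  ]
wallnear [0.5128 0.1015 0.0419]
restbd [ 0.5733 -0.2038  0.0137]
bar L [ 0.6042 -0.2117  0.0959]
bar R [ 0.582  -0.2918  0.0962]
handle top [ 0.5643 -0.2473  0.129 ]
handle face [ 0.5888 -0.2573  0.1025]
```

```bash
python3 - <<'E'
from h import *
np.set_printoptions(precision=4,suppress=True)
im=load('top')
def at(u,v,z,im=im):
    a=pix(im,u,v,1.0); c=im['xyz']; return c+(a-c)*(z-c[2])/(a[2]-c[2])
f=lambda cx,cy,z: at(220+cx/8-.5,210+cy/8-.5,z)[:2]
sl=np.array([f(*c,.026) for c in [(578,136),(596,192),(610,244),(626,295),(641,345)]]); print(sl)
hc=np.array([f(*c,.156) for c in [(100,212),(205,185),(267,402),(165,432)]]); print(hc,hc.mean(0))
print('slots mid',sl.mean(0))
d=sl[0]-sl[-1]; print('xdir',np.degrees(np.arctan2(d[1],d[0])),np.linalg.norm(d))
h=hc.mean(0)-sl.mean(0); print('ydir',np.degrees(np.arctan2(-h[0],h[1])),np.linalg.norm(h))
e=(hc[1]-hc[2]+hc[0]-hc[3])/2; print('hop xdir',np.degrees(np.arctan2(e[1],e[0])),np.linalg.norm(e))
P=cloud(im)
print('tab depths'); print(P[276:288,252,2]); print(P[276:288,252,0])
# wooden rims
s=load('scene')
g=lambda cx,cy,u0,v0,k,z: at(u0+cx/k-.5,v0+cy/k-.5,z,s)[:2]
print('scene hop', [g(*c,250,160,6,.156) for c in [(382,65),(460,62),(492,160),(410,165)]])
print('scene slots', [g(*c,250,160,6,.026) for c in [(78,321),(78,347),(78,375)]])
E
```

```text
[[0.6126 0.0217]
 [0.593  0.0172]
 [0.5749 0.0141]
 [0.5572 0.0102]
 [0.54   0.0066]]
[[0.5783 0.1742]
 [0.584  0.1419]
 [0.5167 0.1276]
 [0.5101 0.1587]] [0.5473 0.1506]
slots mid [0.5756 0.014 ]
xdir 11.7024186624767 0.07415136110489869
ydir 11.68969403031843 0.13956068129144822
hop xdir 12.390831991152664 0.06937049362059318
tab depths
[0.0881 0.0875 0.0901 0.0853 0.1339 0.1373 0.1377 0.1361 0.1369 0.1127
 0.0037 0.0021]
[0.4832 0.4808 0.4781 0.4759 0.4702 0.4675 0.4651 0.4628 0.4604 0.4594
 0.4629 0.4603]
scene hop [array([0.5215, 0.1269]), array([0.5135, 0.1574]), array([0.579 , 0.1739]), array([0.5879, 0.1437])]
scene slots [array([0.5452, 0.007 ]), array([0.5623, 0.0103]), array([0.5802, 0.0139])]
```

```bash
python3 - <<'E'
from h import *
np.set_printoptions(precision=4,suppress=True)
im=load('top'); s=load('scene')
def at(u,v,z,im=im):
    a=pix(im,u,v,1.0); c=im['xyz']; return c+(a-c)*(z-c[2])/(a[2]-c[2])
f=lambda cx,cy,z: at(355+cx/9-.5,190+cy/9-.5,z)[:2]
b=np.array([f(*c,.010) for c in [(143,100),(562,172),(517,560),(97,490)]]); print(b,b.mean(0))
e=(b[0]-b[3]+b[1]-b[2])/2; print('rest xdir',np.degrees(np.arctan2(e[1],e[0])),np.linalg.norm(e))
g=lambda cx,cy,z: at(120+cx/7-.5,165+cy/7-.5,z,s)[:2]
b2=np.array([g(*c,.010) for c in [(35,438),(330,545),(515,350)]]); print(b2,(b2[0]+b2[2])/2)
print('handle top', f(433,360,.128))
print('handle top scene: front top edge', g(225,68,.1365),g(283,80,.1365))
# depth-based: comb points
P=cloud(im); Q=P[200:235,370:425].reshape(-1,3)
yaw=np.arctan2(e[1],e[0]); 
c=np.array([*b.mean(0),0]); L=(Q-c)@R.from_euler('z',yaw).as_matrix()
m=(L[:,2]>.07); L=L[m]
# comb-plane coords: tilt about rest y by -35deg
zc=np.array([-np.sin(np.radians(35)),0,np.cos(np.radians(35))]); yc=np.array([np.cos(np.radians(35)),0,np.sin(np.radians(35))])
A=np.c_[L[:,1],L@yc,L@zc]
print('n',len(A)); 
for n in range(3): print(np.percentile(A[:,n],[1,5,25,50,75,95,99]))
h=A[A[:,2]>np.percentile(A[:,2],80)]; print('handle pts y range',np.percentile(h[:,0],[2,50,98]), np.percentile(h[:,1],[2,50,98]),h[:,2].max())
tab=np.array([at(220+cx/8-.5,210+cy/8-.5,.135)[:2] for cx,cy in [(215,562),(297,552),(305,598),(232,612)]]); print('tab',tab,tab.mean(0))
E
```

```text
[[ 0.671  -0.2034]
 [ 0.6382 -0.3296]
 [ 0.5202 -0.2993]
 [ 0.5514 -0.1751]] [ 0.5952 -0.2519]
rest xdir -13.84292114475523 0.12236069165992677
[[ 0.6432 -0.3276]
 [ 0.6772 -0.2026]
 [ 0.5648 -0.175 ]] [ 0.604  -0.2513]
handle top [ 0.5656 -0.2492]
handle top scene: front top edge [ 0.5803 -0.2576] [ 0.5837 -0.2351]
n 491
[-0.0603 -0.0545 -0.0291 -0.0006  0.0261  0.0514  0.0558]
[0.0355 0.0382 0.0454 0.0521 0.0553 0.0566 0.0573]
[0.0567 0.0614 0.0737 0.0777 0.0835 0.122  0.1243]
handle pts y range [-0.0151 -0.0024  0.0086] [0.0419 0.0525 0.0572] 0.12673841762225016
tab [[0.4718 0.1476]
 [0.4728 0.1225]
 [0.4588 0.1211]
 [0.4564 0.1434]] [0.4649 0.1336]
```

```bash
cat >> h.py <<'E'
def to(x,y,z,yaw=None):
    s=telemetry.get_state(); M=R.from_rotvec(s['tool_rot']).as_matrix(); d=M.T@(np.array([x,y,z])-s['position'])/.04
    cur=np.degrees(np.arctan2(M[1,2],M[0,2])); t=0 if yaw is None else -((yaw-cur+180)%360-180)/5
    print('t %.2f pos %s yaw %.1f f %s w %.3f'%(s['time'],np.round(s['position'],4),cur,np.round(s['ft_force'],1),s['grip_width']),'| rows x %.2f y %.2f z %.2f twist %.2f'%(*d,t))
E
python3 -c "
from h import *
to(.574,-.2513,.18,-103.8)"
```

```text
t 0.10 pos [ 0.214  -0.6132  0.2216] yaw -70.8 f [ 0.7  0.  -0.3] w 1.001 | rows x 1.05 y 11.48 z -5.58 twist 6.61
```

```bash
python3 -m creep '[{"fingers":1,"x":0.5,"y":6,"z":-2.9,"twist":3.3},{"fingers":1,"x":0.5,"y":6,"z":-2.9,"twist":3.3},{"fingers":1,"x":0.5,"y":6,"z":-2.9,"twist":3.3},{"fingers":1,"x":0.5,"y":6,"z":-2.9,"twist":3.3},{"fingers":1,"x":0.5,"y":6,"z":-2.9,"twist":3.3},{"fingers":1,"x":1,"y":11.5,"z":-5.58,"twist":6.6},{"fingers":1,"x":1,"y":11.5,"z":-5.58,"twist":6.6},{"fingers":1,"x":1,"y":11.5,"z":-5.58,"twist":6.6},{"fingers":1,"x":1,"y":11.5,"z":-5.58,"twist":6.6},{"fingers":1,"x":1,"y":11.5,"z":-5.58,"twist":6.6},{"fingers":1,"x":1,"y":11.5,"z":-5.58,"twist":6.6},{"fingers":1,"x":1,"y":11.5,"z":-5.58,"twist":6.6},{"fingers":1,"x":1,"y":11.5,"z":-5.58,"twist":6.6},{"fingers":1,"x":1,"y":11.5,"z":-5.58,"twist":6.6},{"fingers":1,"x":1,"y":11.5,"z":-5.58,"twist":6.6}]' 5
cat >> h.py <<'E'
def shot(name,u0,u1,v0,v1,s,f):
    im=grab(name)
    p=im['pixels'][v0:v1,u0:u1,::-1]; p=cv2.resize(p,None,fx=s,fy=s,interpolation=cv2.INTER_CUBIC)
    p=cv2.convertScaleAbs(p,alpha=1.5)
    for u in range((u0+9)//10*10,u1,10): cv2.putText(p,str(u),((u-u0)*s,8),0,.33,(0,255,255)); cv2.line(p,((u-u0)*s+s//2,10),((u-u0)*s+s//2,14),(0,255,255))
    for v in range((v0+9)//10*10,v1,10): cv2.putText(p,str(v),(0,(v-v0)*s+s//2+4),0,.33,(0,255,255))
    cv2.imwrite('pics/'+f,p); return im
E
python3 -c "
from h import *
to(.574,-.2513,.097,-103.8)
im=shot('top',340,460,170,260,6,'t1.png'); print(proj(im,telemetry.get_state()['position']))
shot('scene',100,220,120,250,5,'s1.png')"
```

```text
time: 1.35
position: [0.5754, -0.2495, 0.1817]
tool_rot: [1.381, 1.09, -1.382]
ft_force: [-0.4, -0.3, -0.2]
grip_width: 1.001
t 1.35 pos [ 0.5754 -0.2495  0.1817] yaw -103.5 f [-0.4 -0.3 -0.2] w 1.001 | rows x 2.12 y -0.02 z 0.05 twist 0.05
(np.float64(408.9370963150745), np.float64(222.05585598689348))
```

View pics/t1.png

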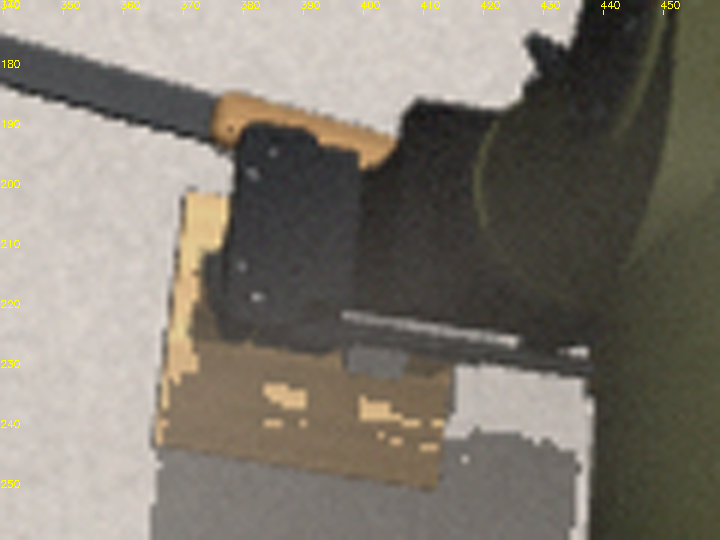

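View pics/s1.png

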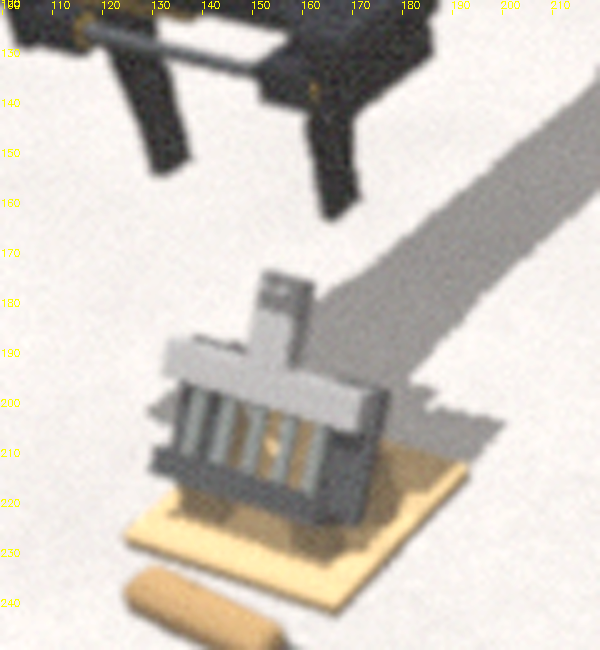

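The fingers straddle the handle. In the scene view the tips are at (132,154) and (168,162), and the handle top is at (156,176). I'll check this against the projected TCP.

```bash
python3 -c "
from h import *
im=load('scene'); s=telemetry.get_state(); M=R.from_rotvec(s['tool_rot']).as_matrix(); p=s['position']
for dz in (-.051,.051):
  for dy in (-.01,0,.01): print(dz,dy,proj(im,p+M@[0,dy,dz]))
yaw=np.radians(-13.84)
r=np.array([np.cos(yaw),np.sin(yaw),0]); y=np.array([-r[1],r[0],0]); a=np.radians(35)
zc=-np.sin(a)*r+np.array([0,0,np.cos(a)]); yc=np.cos(a)*r+np.array([0,0,np.sin(a)])
mid=np.array([.5953,-.2566,.0845])
t=load('top')
for n,l in dict(hf1=(12,7,53.5),hf2=(-12,7,53.5),barL=(58,7,8.5),barLb=(58,7,-11.5),barR=(-58,7,8.5),barRb=(-58,7,-11.5)).items():
  w=mid+(l[0]*y+l[1]*yc+l[2]*zc)/1000; print(n,'scene',np.round(proj(im,w),1),'top',np.round(proj(t,w),1))
"
```

```text
-0.051 -0.01 (np.float64(171.59305361053973), np.float64(159.42236679211427))
-0.051 0 (np.float64(169.0374307762499), np.float64(161.49438517837143))
-0.051 0.01 (np.float64(166.44076832201495), np.float64(163.59967719403525))
0.051 -0.01 (np.float64(136.18396524648327), np.float64(150.13567050777053))
0.051 0 (np.float64(133.4387477830422), np.float64(152.06862168513598))
0.051 0.01 (np.float64(130.65089348554548), np.float64(154.03159413392515))
hf1 scene [160.3 175. ] top [398.5 226.2]
hf2 scene [152.2 172.7] top [408.1 227.8]
barL scene [172.3 197.6] top [378.4 216.2]
barLb scene [170.5 205.7] top [377.6 213.1]
barR scene [133.3 186.1] top [423.1 223.3]
barRb scene [131.7 193.9] top [421.7 220.2]
```

```bash
python3 -m creep '[{"fingers":1,"x":1,"y":-0.02,"z":0.05,"twist":0.05},{"fingers":1,"x":1.8,"y":-0.02,"z":0.05,"twist":0.05},{"fingers":1,"x":2.1,"y":-0.02,"z":0.05,"twist":0.05},{"fingers":1,"x":2.1,"y":-0.02,"z":0.05,"twist":0.05},{"fingers":0.5,"x":2.1,"y":-0.02,"z":0.05,"twist":0.05},{"fingers":0.2,"x":2.1,"y":-0.02,"z":0.05,"twist":0.05},{"fingers":0.2,"x":2.1,"y":-0.02,"z":0.05,"twist":0.05},{"fingers":0.2,"x":2.1,"y":-0.02,"z":0.05,"twist":0.05},{"fingers":0.2,"x":2.1,"y":-0.02,"z":0.05,"twist":0.05},{"fingers":0.2,"x":2.1,"y":-0.02,"z":0.05,"twist":0.05},{"fingers":0.2,"x":2.1,"y":-0.02,"z":0.05,"twist":0.05},{"fingers":0.2,"x":2.1,"y":-0.02,"z":0.05,"twist":0.05}]' 5
python3 -c "
from h import *
to(.574,-.2513,.097,-103.8)
shot('scene',100,220,130,250,5,'s2.png')"
```

```text
time: 2.45
position: [0.5738, -0.2531, 0.0987]
tool_rot: [1.387, 1.083, -1.387]
ft_force: [-0.5, 0.4, -0.4]
grip_width: 0.477
t 2.45 pos [ 0.5738 -0.2531  0.0987] yaw -104.0 f [-0.5  0.4 -0.4] w 0.477 | rows x 0.04 y -0.01 z -0.05 twist -0.04
```

View pics/s2.png

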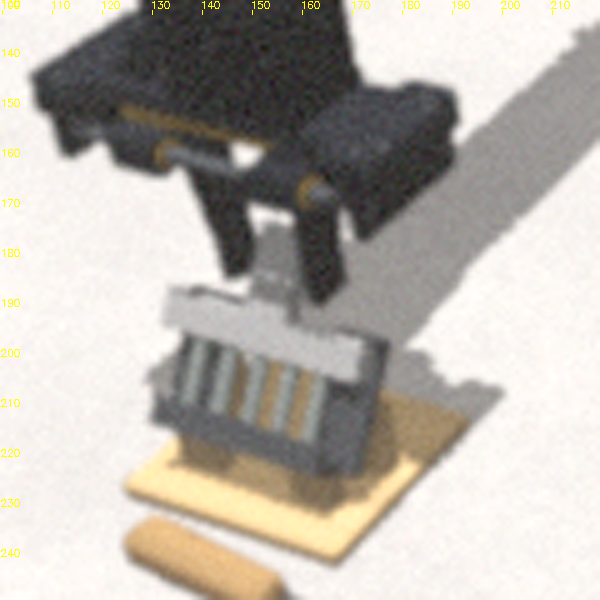

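The fingers are beside the handle and still closing, with tips at (146,184) and (163,189). I'll keep closing.

```bash
python3 -m creep '[{"fingers":0.15},{"fingers":0.15},{"fingers":0.15},{"fingers":0.15},{"fingers":0.15},{"fingers":0.15},{"fingers":0.15},{"fingers":0.15}]' 6
python3 -c "
from h import *
to(.574,-.2513,.097,-103.8)"
```

```text
t 2.50 pos [ 0.5737 -0.2531  0.0986] yaw -104.0 f [-0.1  0.1 -1.4] w 0.432 | rows x 0.04 y -0.00 z -0.05 twist -0.04$[0]: bad value
```

```bash
python3 -m creep '[{"fingers":0.15,"x":0,"y":0,"z":0,"twist":0},{"fingers":0.15,"x":0,"y":0,"z":0,"twist":0},{"fingers":0.15,"x":0,"y":0,"z":0,"twist":0},{"fingers":0.15,"x":0,"y":0,"z":0,"twist":0},{"fingers":0.15,"x":0,"y":0,"z":0,"twist":0},{"fingers":0.15,"x":0,"y":0,"z":0,"twist":0}]' 6
python3 -c "
from h import *
to(.574,-.2513,.097,-103.8)"
```

```text
time: 3.0
position: [0.5737, -0.2532, 0.0984]
tool_rot: [1.387, 1.083, -1.387]
ft_force: [0.6, -0.2, -0.7]
grip_width: 0.278
t 3.00 pos [ 0.5737 -0.2532  0.0984] yaw -104.0 f [ 0.6 -0.2 -0.7] w 0.278 | rows x 0.04 y -0.00 z -0.05 twist -0.04
```

```bash
python3 -m creep '[{"fingers":0.15,"x":-0.06,"y":0.1,"z":0,"twist":0},{"fingers":0.15,"x":-0.12,"y":0.21,"z":0,"twist":0},{"fingers":0.15,"x":-0.17,"y":0.32,"z":0,"twist":0},{"fingers":0.15,"x":-0.22,"y":0.42,"z":0,"twist":0},{"fingers":0.15,"x":-0.26,"y":0.53,"z":0,"twist":0},{"fingers":0.15,"x":-0.295,"y":0.64,"z":0,"twist":0},{"fingers":0.15,"x":-0.32,"y":0.75,"z":0,"twist":0},{"fingers":0.15,"x":-0.345,"y":0.87,"z":0,"twist":0},{"fingers":0.15,"x":-0.36,"y":0.96,"z":0,"twist":0},{"fingers":0.15,"x":-0.37,"y":1.06,"z":0,"twist":0},{"fingers":0.15,"x":-0.375,"y":1.16,"z":0,"twist":0},{"fingers":0.15,"x":-0.375,"y":1.255,"z":0,"twist":0},{"fingers":0.15,"x":-0.375,"y":1.255,"z":0,"twist":0}]' 6
python3 -c "
from h import *
to(.6229,-.2634,.1139)
shot('scene',100,220,130,250,5,'s3.png')
shot('top',340,460,170,260,6,'t3.png')"
```

```text
time: 4.08
position: [0.6229, -0.2654, 0.1129]
tool_rot: [1.387, 1.084, -1.387]
ft_force: [-0.6, 0.3, -1.5]
grip_width: 0.275
t 4.08 pos [ 0.6229 -0.2654  0.1129] yaw -104.0 f [-0.6  0.3 -1.5] w 0.275 | rows x -0.03 y -0.01 z -0.05 twist 0.00
```

View pics/s3.png

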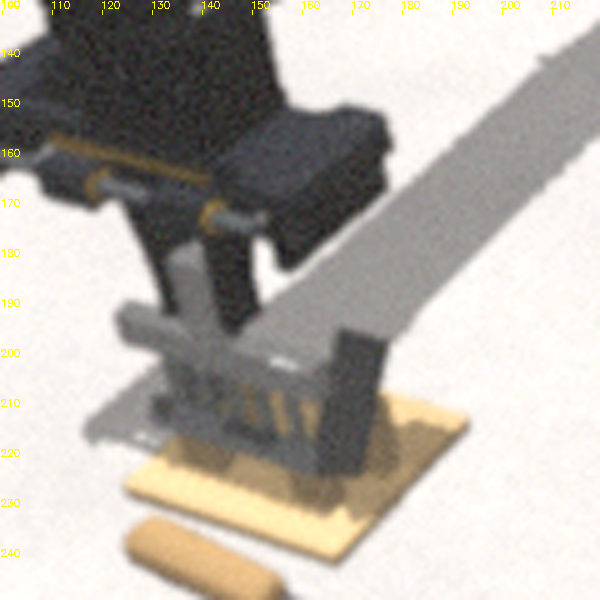

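View pics/t3.png

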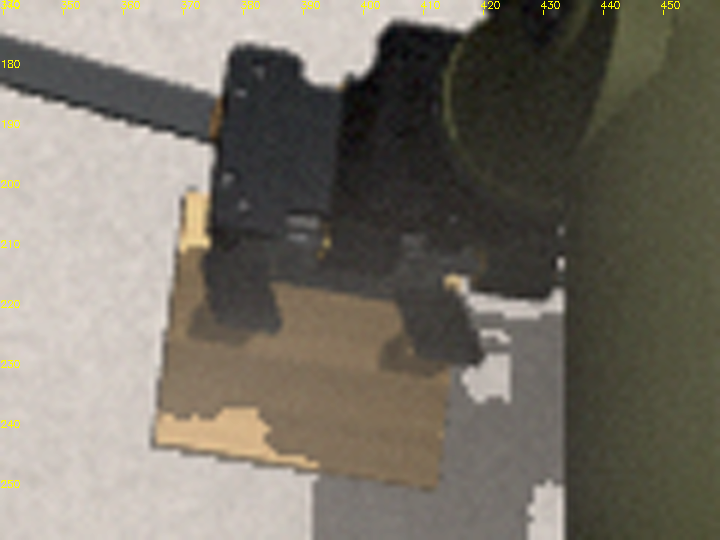

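The comb now stands upright in the jaws, with its bar from (124,192) to (168,203). I'll firm the grip and lift.

```bash
python3 -m creep '[{"fingers":0.1,"x":0,"y":0,"z":0,"twist":0},{"fingers":0.1,"x":0,"y":0,"z":0,"twist":0},{"fingers":0.1,"x":-0.3,"y":0,"z":0,"twist":0},{"fingers":0.1,"x":-0.8,"y":0,"z":0,"twist":0},{"fingers":0.1,"x":-1.5,"y":0,"z":0,"twist":0},{"fingers":0.1,"x":-2.3,"y":0,"z":0,"twist":0},{"fingers":0.1,"x":-2.8,"y":0,"z":0,"twist":0},{"fingers":0.1,"x":-2.8,"y":0,"z":0,"twist":0},{"fingers":0.1,"x":-2.8,"y":0,"z":0,"twist":0}]' 30
python3 -c "
from h import *
to(.5756,.014,.18,11.8)
shot('scene',90,210,90,210,5,'s4.png')"
```

```text
time: 4.93
position: [0.6232, -0.2655, 0.2279]
tool_rot: [1.388, 1.08, -1.385]
ft_force: [-1.1, 0.3, -1.2]
grip_width: 0.273
t 4.93 pos [ 0.6232 -0.2655  0.2279] yaw -104.0 f [-1.1  0.3 -1.2] w 0.273 | rows x 1.18 y -2.85 z -6.49 twist -23.16
```

View pics/s4.png

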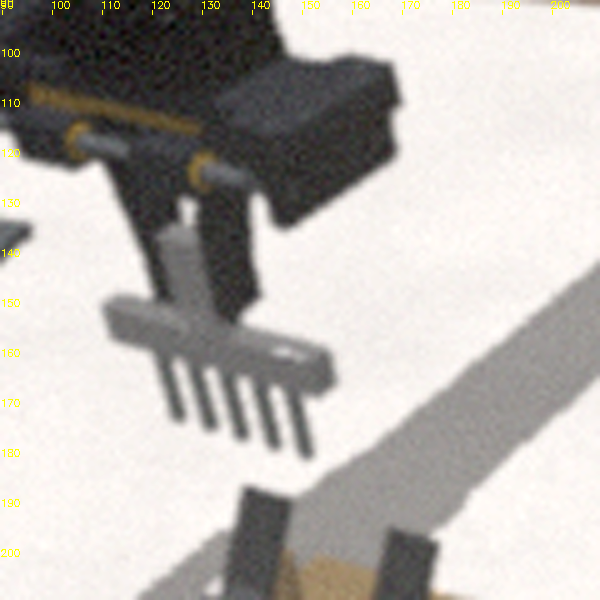

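```bash
python3 -c "
from h import *
from scipy.optimize import least_squares
im=load('scene'); s=telemetry.get_state(); M=R.from_rotvec(s['tool_rot']).as_matrix()
G=s['position']-.019*M[:,0]
r=M[:,1]; y=-M[:,2]; z=-M[:,0]
def model(a,off):
  zc=-np.sin(a)*r+np.cos(a)*z; yc=np.cos(a)*r+np.sin(a)*z
  mid=G+off[0]*y+off[1]*yc-off[2]*zc
  return lambda l: mid+(l[0]*y+l[1]*yc+l[2]*zc)/1000
obs=[]
for xx,c in zip((-36,-18,0,18,36),[(179,420),(211,430),(242,438),(276,449),(309,458)]): obs.append(((xx,0,-52.5),c))
obs+= [((-58,7,-11.5),(110,340)),((58,7,-11.5),(316,397)),((-58,7,8.5),(104,306)),((58,7,8.5),(314,362))]
P=[o[0] for o in obs]; C=np.array([[90+c[0]/5-.5,90+c[1]/5-.5] for _,c in obs])
def res(p):
  m=model(p[0],p[1:4]); return (np.array([proj(im,m(l)) for l in P])+p[4:6]-C).ravel()
q=least_squares(lambda p: np.r_[res(p),(p[1]-0)/.003,(p[2])/.003,(p[3]-.038)/.006,p[4:6]/1],[0,0,0,.038,0,0])
print(np.degrees(q.x[0]),q.x[1:],np.round(res(q.x).reshape(-1,2),1).tolist())
J=q.jac; print('sd tilt',np.degrees(np.sqrt(np.linalg.inv(J.T@J)[0,0])*.4))
"
```

```text
0.8686935427953073 [-0.00124455  0.0005853   0.03732129 -0.33493582 -0.05551956] [[0.3, 0.2], [0.1, 0.0], [0.2, 0.3], [-0.2, -0.1], [-0.4, -0.0], [0.2, 0.3], [1.0, 0.5], [-0.7, -0.7], [-0.2, -0.4]]
sd tilt 0.6878402493669714
```

```bash
python3 -m creep '[{"fingers":0.1,"x":0,"y":-0.1,"z":-0.3,"twist":-1},{"fingers":0.1,"x":0,"y":-0.3,"z":-0.6,"twist":-2.3},{"fingers":0.1,"x":0,"y":-0.4,"z":-1,"twist":-3.6},{"fingers":0.1,"x":0,"y":-0.6,"z":-1.4,"twist":-4.9},{"fingers":0.1,"x":0,"y":-0.8,"z":-1.8,"twist":-6.2},{"fingers":0.1,"x":0,"y":-1,"z":-2.2,"twist":-7.5},{"fingers":0.1,"x":0,"y":-1.2,"z":-2.6,"twist":-8.8},{"fingers":0.1,"x":0,"y":-1.4,"z":-3,"twist":-10.1},{"fingers":0.1,"x":0,"y":-1.6,"z":-3.4,"twist":-11.4},{"fingers":0.1,"x":0,"y":-1.8,"z":-3.8,"twist":-12.7},{"fingers":0.1,"x":0,"y":-2,"z":-4.3,"twist":-14},{"fingers":0.1,"x":0,"y":-2.2,"z":-4.8,"twist":-15.3},{"fingers":0.1,"x":0,"y":-2.4,"z":-5.3,"twist":-16.6},{"fingers":0.1,"x":0.3,"y":-2.6,"z":-5.7,"twist":-17.9},{"fingers":0.1,"x":0.6,"y":-2.7,"z":-6.1,"twist":-19.2},{"fingers":0.1,"x":0.9,"y":-2.85,"z":-6.49,"twist":-20.5},{"fingers":0.1,"x":1.2,"y":-2.85,"z":-6.49,"twist":-21.8},{"fingers":0.1,"x":1.5,"y":-2.85,"z":-6.49,"twist":-23.16},{"fingers":0.1,"x":1.7,"y":-2.85,"z":-6.49,"twist":-23.16},{"fingers":0.1,"x":1.7,"y":-2.85,"z":-6.49,"twist":-23.16}]' 30
python3 -c "
from h import *
to(.5756,.014,.13,11.8)
shot('scene',210,350,110,250,4,'s5.png')
shot('top',220,340,180,270,6,'t5.png')"
```

```text
time: 6.65
position: [0.5723, 0.0137, 0.1542]
tool_rot: [-0.158, 1.571, 0.16]
ft_force: [-1.3, -1.5, -0.5]
grip_width: 0.272
t 6.65 pos [0.5723 0.0137 0.1542] yaw 11.6 f [-1.3 -1.5 -0.5] w 0.272 | rows x 0.60 y -0.01 z 0.09 twist -0.04
```

View pics/s5.png

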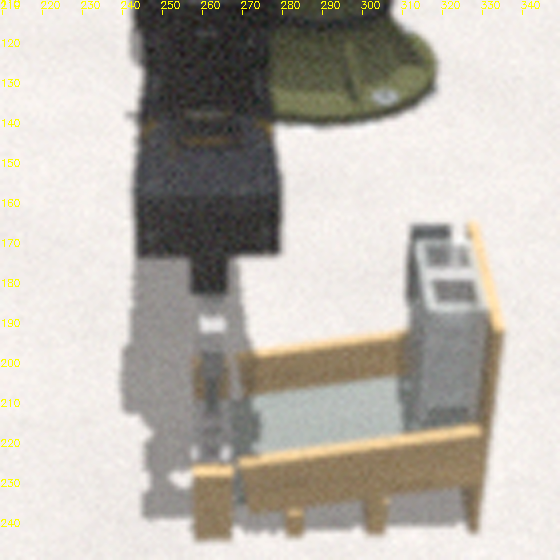

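View pics/t5.png

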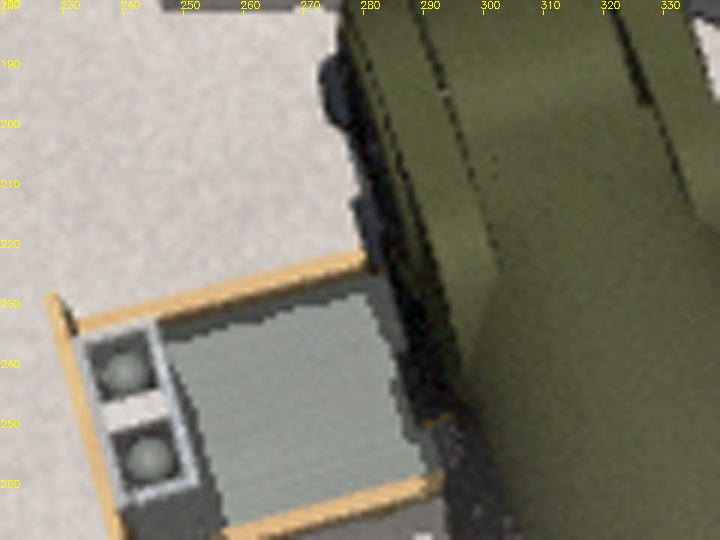

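```bash
python3 -c "
from h import *
np.set_printoptions(precision=4,suppress=True)
s=load('scene');P=cloud(s)
for u,v in [(200,250),(230,240),(300,290),(270,270)]: print(np.nanmedian(P[v-4:v+5,u-4:u+5].reshape(-1,3),0))
print('posts', P[198:212,262]); print('near',P[224:240,262])
# predicted pixel of slot centres & gripper
for x0 in (.5756,.580):
  for xs in (.018,0,-.018): 
    a=np.radians(11.8); print(x0,xs,np.round(proj(s,[x0+xs*np.cos(a),.014+xs*np.sin(a),.026]),1))
"
```

```text
[ 0.6775 -0.1198 -0.0003]
[ 0.6311 -0.0585 -0.0003]
[0.7632 0.132  0.0002]
[ 0.7116  0.057  -0.0003]
posts [[0.6317 0.0244 0.1412]
 [0.6317 0.0243 0.1385]
 [0.6303 0.024  0.1346]
 [0.6296 0.0238 0.1312]
 [0.6309 0.0241 0.1294]
 [0.6306 0.024  0.1263]
 [0.6287 0.0235 0.122 ]
 [0.6124 0.0201 0.106 ]
 [0.6139 0.0203 0.1042]
 [0.6122 0.0199 0.0999]
 [0.6142 0.0203 0.0986]
 [0.6095 0.0193 0.0917]
 [0.6135 0.0201 0.092 ]
 [0.6132 0.02   0.0887]]
near [[0.5901 0.0146 0.0279]
 [0.5896 0.0145 0.0242]
 [0.6242 0.0217 0.0518]
 [0.6301 0.0229 0.0539]
 [0.6336 0.0236 0.0539]
 [   nan    nan    nan]
 [0.6372 0.0243 0.0509]
 [0.6351 0.0238 0.0458]
 [0.6358 0.0239 0.0432]
 [0.6329 0.0233 0.0373]
 [0.6361 0.0239 0.0371]
 [0.6346 0.0235 0.0324]
 [0.6359 0.0238 0.0304]
 [0.6324 0.023  0.0238]
 [0.6344 0.0234 0.0225]
 [0.636  0.0237 0.0207]]
0.5756 0.018 [263.  225.5]
0.5756 0 [262.9 220.8]
0.5756 -0.018 [262.8 216.3]
0.58 0.018 [262.6 226.7]
0.58 0 [262.6 222. ]
0.58 -0.018 [262.5 217.4]
```

```bash
python3 -c "
from h import *
np.set_printoptions(precision=4,suppress=True)
s=load('scene');P=cloud(s)
a=np.radians(11.8); ex=np.array([np.cos(a),np.sin(a)]); ey=np.array([-ex[1],ex[0]]); O=np.array([.5756,.014])
print('bar end'); 
for v in (190,193,195,200): print(v,[(u,round(float((P[v,u,:2]-O)@ex),4),round(float((P[v,u,:2]-O)@ey),4),round(float(P[v,u,2]),3)) for u in range(256,270)])
print('post')
for v in (228,232,236): print(v,[(u,round(float((P[v,u,:2]-O)@ex),4),round(float((P[v,u,:2]-O)@ey),4),round(float(P[v,u,2]),3)) for u in range(254,274)])
p=s['pixels'][170:245,235:295,::-1]; cv2.imwrite('pics/s6.png',cv2.convertScaleAbs(cv2.resize(p,None,fx=8,fy=8,interpolation=cv2.INTER_NEAREST),alpha=1.5))
b=(telemetry.get_state()['position'][:2]-O); print('tcp in feeder',b@ex,b@ey)
# projections of upright comb features at current TCP
c=telemetry.get_state()['position']
for n,l in dict(endT=(58,-7,8.5),endT2=(58,7,8.5),endB=(58,-7,-11.5),endB2=(58,7,-11.5),tip5=(36,0,-53)).items():
  l=np.array(l)/1000; print(n,np.round(proj(s,np.r_[c[:2]+l[0]*ex+l[1]*ey,c[2]-.0183+l[2]]),1))
"
```

```text
bar end
190 [(256, -0.1722, -0.0184, -0.002), (257, -0.171, -0.0155, -0.002), (258, -0.1684, -0.0126, 0.0), (259, -0.1706, -0.0097, -0.001), (260, 0.0276, -0.0056, 0.142), (261, 0.029, -0.0033, 0.143), (262, 0.0289, -0.001, 0.143), (263, 0.0297, 0.0012, 0.143), (264, 0.03, 0.0035, 0.144), (265, 0.0276, 0.0058, 0.142), (266, -0.1699, 0.0106, -0.001), (267, -0.1714, 0.0135, -0.002), (268, -0.1702, 0.0164, -0.002), (269, -0.1709, 0.0193, -0.002)]
193 [(256, -0.1581, -0.0184, -0.003), (257, -0.1568, -0.0155, -0.002), (258, -0.1548, -0.0126, -0.001), (259, -0.1526, -0.0097, 0.001), (260, 0.0401, -0.0056, 0.143), (261, 0.0396, -0.0034, 0.142), (262, 0.0395, -0.0011, 0.142), (263, 0.0392, 0.0011, 0.142), (264, 0.04, 0.0034, 0.142), (265, 0.0395, 0.0056, 0.142), (266, -0.1558, 0.0104, -0.002), (267, -0.1552, 0.0132, -0.001), (268, -0.1533, 0.0161, -0.0), (269, -0.1526, 0.0189, 0.0)]
195 [(256, -0.1463, -0.0184, -0.001), (257, -0.1433, -0.0155, 0.001), (258, -0.1468, -0.0127, -0.002), (259, -0.1471, -0.0098, -0.002), (260, 0.0476, -0.0057, 0.143), (261, 0.0484, -0.0034, 0.143), (262, 0.0453, 
[... 1967 characters left out ...]
, (256, 0.0281, -0.0179, 0.0), (257, 0.0266, -0.0154, -0.001), (258, 0.0583, -0.0124, 0.028), (259, 0.0614, -0.0099, 0.031), (260, 0.0618, -0.0075, 0.031), (261, 0.0598, -0.0052, 0.029), (262, 0.0611, -0.0028, 0.03), (263, 0.0602, -0.0004, 0.03), (264, 0.059, 0.002, 0.028), (265, 0.0582, 0.0044, 0.028), (266, 0.0599, 0.0068, 0.029), (267, 0.0617, 0.0092, 0.031), (268, 0.0494, 0.0118, 0.019), (269, 0.0492, 0.0142, 0.019), (270, 0.0283, 0.0172, -0.0), (271, 0.0274, 0.0197, -0.001), (272, 0.0594, 0.0212, 0.028), (273, 0.0567, 0.0237, 0.026)]
tcp in feeder -0.0015558106154386147 7.259508531864315e-05
endT [259.4 195.8]
endT2 [265.8 195.7]
endB [259.6 203. ]
endB2 [265.8 202.9]
tip5 [262.8 211.1]
```

View pics/s6.png

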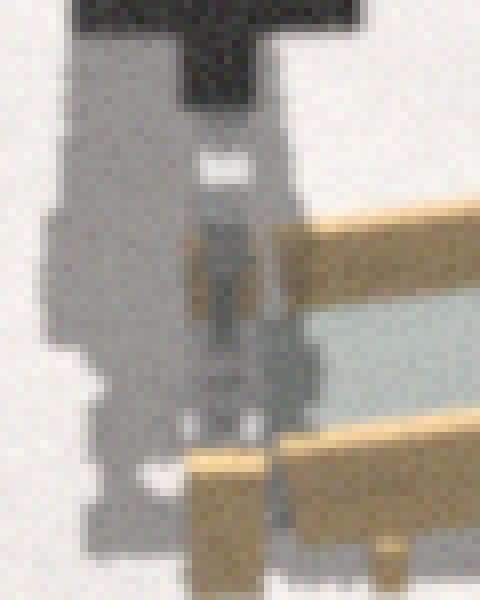

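```bash
python3 -c "
from h import *
to(.5777,.0136,.106,11.8)"
```

```text
t 6.75 pos [0.5741 0.0138 0.1568] yaw 11.6 f [0.5 0.4 0. ] w 0.273 | rows x 1.27 y -0.02 z 0.09 twist -0.04
```

```bash
python3 -m creep '[{"fingers":0.1,"x":0.3,"y":-0.02,"z":0.09,"twist":-0.04},{"fingers":0.1,"x":0.7,"y":-0.02,"z":0.09,"twist":-0.04},{"fingers":0.1,"x":1.0,"y":-0.02,"z":0.09,"twist":-0.04},{"fingers":0.1,"x":1.2,"y":-0.02,"z":0.09,"twist":-0.04},{"fingers":0.1,"x":1.2,"y":-0.02,"z":0.09,"twist":-0.04},{"fingers":0.1,"x":1.2,"y":-0.02,"z":0.09,"twist":-0.04}]' 30
python3 -c "
from h import *
to(.5777,.0136,.0838,11.8)
s=shot('scene',235,295,170,245,8,'s7.png')
to(.5777,.0136,.0838,11.8)"
```

```text
time: 7.25
position: [0.5781, 0.0142, 0.1091]
tool_rot: [-0.164, 1.565, 0.164]
ft_force: [0.0, -0.3, -1.4]
grip_width: 0.275
t 7.25 pos [0.5781 0.0142 0.1091] yaw 12.0 f [ 0.  -0.3 -1.4] w 0.275 | rows x 0.63 y -0.01 z -0.01 twist 0.04
t 7.30 pos [0.5786 0.0142 0.1098] yaw 12.0 f [ 1.1 -0.3 -1.7] w 0.273 | rows x 0.65 y -0.01 z -0.03 twist 0.04
```

View pics/s7.png

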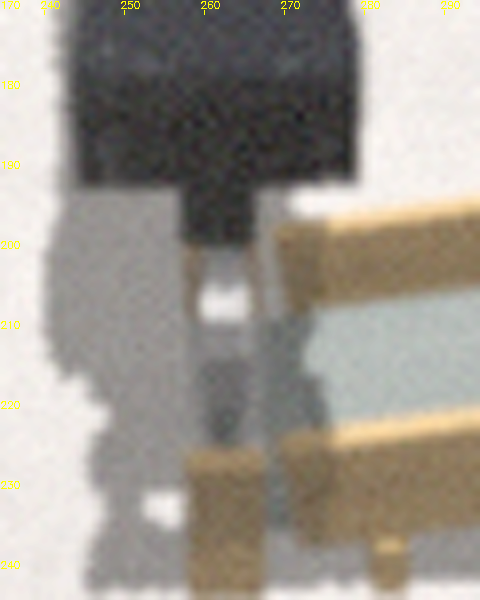

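The bar (u≈262) and the post (u≈262.3) line up. Lowering now.

```bash
python3 -m creep '[{"fingers":0.1,"x":0.1,"y":-0.01,"z":0,"twist":0.0},{"fingers":0.1,"x":0.2,"y":-0.01,"z":0,"twist":0.0},{"fingers":0.1,"x":0.3,"y":-0.01,"z":0,"twist":0.0},{"fingers":0.1,"x":0.3,"y":-0.01,"z":0,"twist":0.0}]' 30
python3 -c "
from h import *
to(.5777,.0136,.0838,11.8)"
```

```text
time: 7.63
position: [0.5778, 0.0136, 0.0967]
tool_rot: [-0.164, 1.566, 0.164]
ft_force: [1.3, 0.0, -1.5]
grip_width: 0.271
t 7.63 pos [0.5778 0.0136 0.0967] yaw 12.0 f [ 1.3  0.  -1.5] w 0.271 | rows x 0.32 y 0.00 z -0.00 twist 0.04
```

```bash
python3 -m creep '[{"fingers":0.1,"x":0.08,"y":0,"z":0,"twist":0.0},{"fingers":0.1,"x":0.16,"y":0,"z":0,"twist":0.0},{"fingers":0.1,"x":0.16,"y":0,"z":0,"twist":0.0}]' 30
python3 -c "
from h import *
to(.5777,.0136,.0838,11.8)"
```

```text
time: 7.88
position: [0.5779, 0.0136, 0.0904]
tool_rot: [-0.164, 1.566, 0.164]
ft_force: [-0.1, -0.4, -1.2]
grip_width: 0.275
t 7.88 pos [0.5779 0.0136 0.0904] yaw 12.0 f [-0.1 -0.4 -1.2] w 0.275 | rows x 0.16 y 0.00 z -0.01 twist 0.04
```

```bash
python3 -m creep '[{"fingers":0.1,"x":0.08,"y":0,"z":0,"twist":0.0},{"fingers":0.1,"x":0.14,"y":0,"z":0,"twist":0.0},{"fingers":0.1,"x":0.14,"y":0,"z":0,"twist":0.0}]' 30
python3 -c "
from h import *
to(.5777,.0136,.0838,11.8)"
python3 -m creep '[{"fingers":0.1,"x":0.05,"y":0,"z":0,"twist":0.0},{"fingers":0.1,"x":0.1,"y":0,"z":0,"twist":0.0},{"fingers":0.1,"x":0.1,"y":0,"z":0,"twist":0.0}]' 30
python3 -c "
from h import *
to(.5777,.0136,.0838,11.8)
s=shot('scene',235,295,170,245,8,'s8.png')"
```

```text
time: 8.13
position: [0.5782, 0.0137, 0.0853]
tool_rot: [-0.164, 1.565, 0.164]
ft_force: [-1.0, -0.2, -2.2]
grip_width: 0.273
t 8.13 pos [0.5782 0.0137 0.0853] yaw 12.0 f [-1.  -0.2 -2.2] w 0.273 | rows x 0.04 y 0.00 z -0.01 twist 0.04
time: 8.38
position: [0.5783, 0.0136, 0.0849]
tool_rot: [-0.166, 1.565, 0.163]
ft_force: [-9.5, -2.4, 20.8]
grip_width: 0.274
t 8.38 pos [0.5783 0.0136 0.0849] yaw 12.0 f [-9.5 -2.4 20.8] w 0.274 | rows x 0.03 y 0.00 z -0.02 twist 0.04
```

View pics/s8.png

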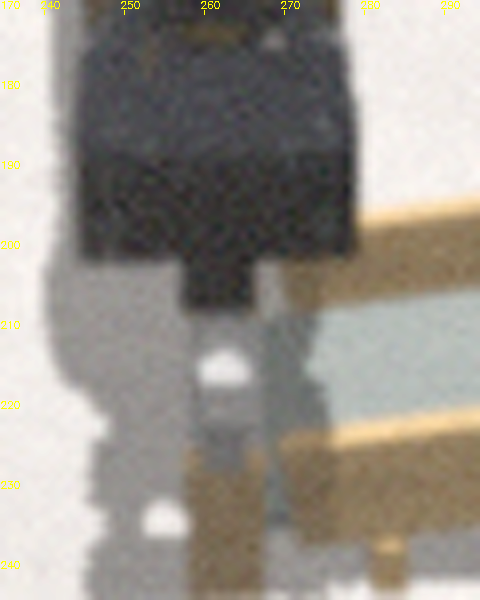

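```bash
python3 -m creep '[{"fingers":0.45,"x":-0.05,"y":0,"z":0,"twist":0.0},{"fingers":0.45,"x":-0.05,"y":0,"z":0,"twist":0.0},{"fingers":0.45,"x":-0.05,"y":0,"z":0,"twist":0.0},{"fingers":0.45,"x":-0.05,"y":0,"z":0,"twist":0.0},{"fingers":0.45,"x":-0.5,"y":0,"z":0,"twist":0.0},{"fingers":0.45,"x":-1.2,"y":0,"z":0,"twist":0.0},{"fingers":0.45,"x":-2,"y":0,"z":0,"twist":0.0},{"fingers":0.45,"x":-2.8,"y":0,"z":0,"twist":0.0},{"fingers":0.45,"x":-2.8,"y":0.5,"z":-0.5,"twist":0.0},{"fingers":0.45,"x":-2.8,"y":1.4,"z":-1.3,"twist":0.0},{"fingers":0.45,"x":-2.8,"y":2.2,"z":-2,"twist":0.0},{"fingers":0.45,"x":-2.8,"y":3.0,"z":-2.7,"twist":0.0},{"fingers":0.45,"x":-2.8,"y":3.0,"z":-2.7,"twist":0.0}]' 30
python3 -c "
from h import *
to(.4649,.1336,.101,11.8)
s=shot('scene',235,345,150,250,6,'s9.png')
P=cloud(s); print(P[210:232,262])
s=shot('top',220,320,200,290,7,'t9.png')"
```

```text
time: 9.52
position: [0.443, 0.1134, 0.193]
tool_rot: [-0.17, 1.566, 0.169]
ft_force: [0.5, 0.2, 0.2]
grip_width: 0.453
t 9.52 pos [0.443  0.1134 0.193 ] yaw 12.4 f [0.5 0.2 0.2] w 0.453 | rows x 2.30 y 0.38 z 0.65 twist 0.12
[[0.59000633 0.01517848 0.07266213]
 [0.59503297 0.01619312 0.07370267]
 [0.59864307 0.0169107  0.07359641]
 [0.60163529 0.01749874 0.07299237]
 [0.60668286 0.01851878 0.07412825]
 [0.60835505 0.01882987 0.07244516]
 [0.61163155 0.01947823 0.07212577]
 [0.61709797 0.0205873  0.07369124]
 [0.61997569 0.02115233 0.07307178]
 [0.6223351  0.02160848 0.07201812]
 [0.62816547 0.02279521 0.07398128]
 [0.63326416 0.02382843 0.0753465 ]
 [0.63656024 0.0244825  0.07516606]
 [0.63607958 0.02434131 0.07167739]
 [0.63597934 0.02428003 0.06850787]
 [0.63735825 0.0245303  0.06664012]
 [0.6371813  0.02445258 0.06338047]
 [0.63670421 0.02431136 0.05983605]
 [0.63757229 0.02445366 0.05748914]
 [0.63384725 0.02362677 0.05096523]
 [0.63579466 0.02399643 0.04957121]
 [0.63567059 0.02392884 0.04628091]]
```

View pics/s9.png

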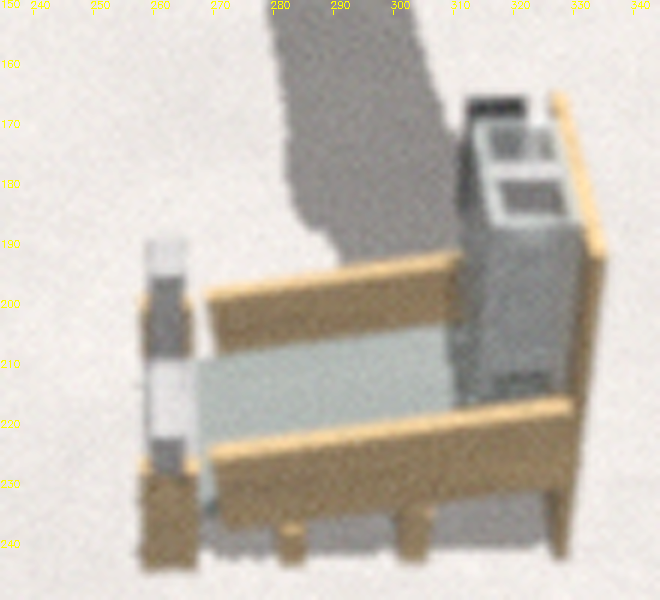

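View pics/t9.png

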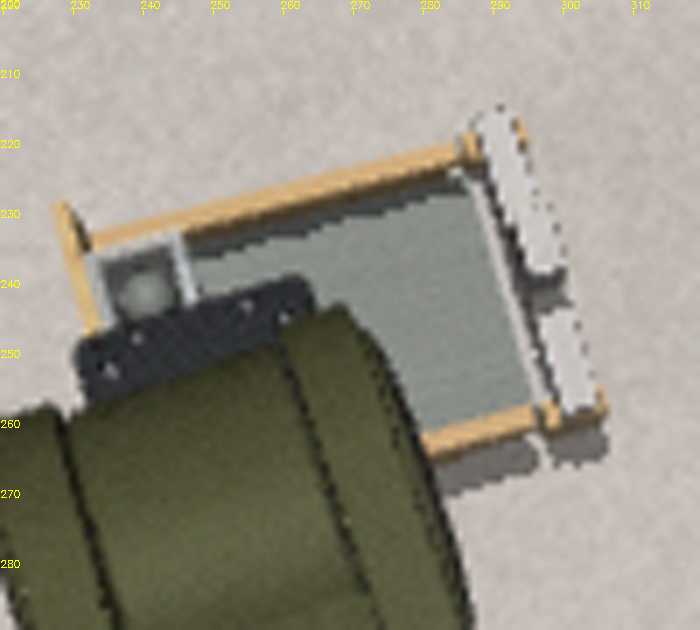

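The bar top is level at z≈0.073 along its whole length, which is the seated height, so the comb is fully down. Next is the gate.

```bash
python3 -c "
from h import *
to(.469,.1340,.101,11.8)"
```

```text
t 9.62 pos [0.4466 0.1101 0.1936] yaw 12.2 f [ 1.1 -0.9 -0. ] w 0.451 | rows x 2.31 y 0.47 z 0.67 twist 0.08
```

```bash
python3 -m creep '[{"fingers":0.45,"x":0,"y":0.25,"z":0.35,"twist":0.08},{"fingers":0.45,"x":0,"y":0.47,"z":0.67,"twist":0.08},{"fingers":0.45,"x":0.4,"y":0.47,"z":0.67,"twist":0.08},{"fingers":0.45,"x":0.5,"y":0.47,"z":0.67,"twist":0.08},{"fingers":0.45,"x":0.5,"y":0.47,"z":0.67,"twist":0.08}]' 10
python3 -c "
from h import *
to(.469,.1340,.101,11.8)
s=shot('scene',270,350,110,200,7,'s10.png')
s=load('scene'); p=telemetry.get_state()['position']; a=np.radians(11.8); ex=np.array([np.cos(a),np.sin(a),0])
for d in (-.0195,.0195): print(proj(s,p+d*ex))
for d in (-.006,.006): print('tab',proj(s,np.array([.467,.134,.135])+d*ex))
"
```

```text
time: 10.03
position: [0.4699, 0.1314, 0.1719]
tool_rot: [-0.157, 1.569, 0.158]
ft_force: [-0.4, -0.6, -0.4]
grip_width: 0.453
t 10.03 pos [0.4699 0.1314 0.1719] yaw 11.5 f [-0.4 -0.6 -0.4] w 0.453 | rows x 1.77 y 0.07 z -0.00 twist -0.06
(np.float64(316.5334712053254), np.float64(149.53007940358881))
(np.float64(318.4390050009907), np.float64(157.69367504449374))
tab (np.float64(317.13298075468305), np.float64(164.72946955263842))
tab (np.float64(317.7032867145101), np.float64(167.2931446246402))
```

View pics/s10.png

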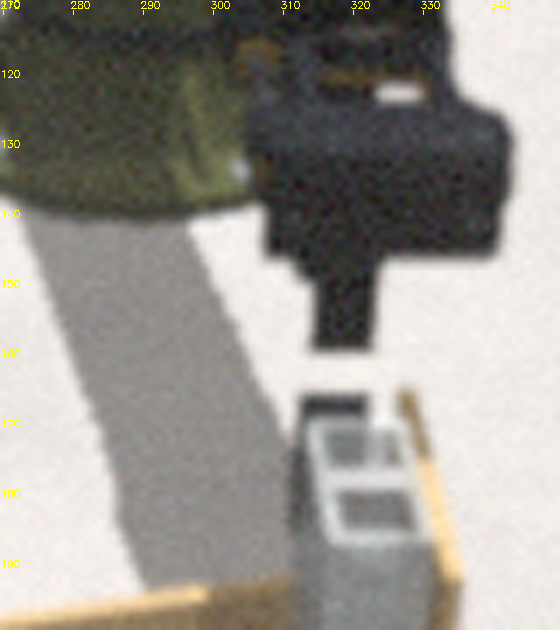

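```bash
python3 -m creep '[{"fingers":0.38,"x":0,"y":0,"z":0,"twist":0},{"fingers":0.38,"x":0.4,"y":0,"z":0,"twist":0},{"fingers":0.38,"x":0.9,"y":0,"z":0,"twist":0},{"fingers":0.38,"x":1.4,"y":0,"z":0,"twist":0},{"fingers":0.38,"x":1.75,"y":0,"z":0,"twist":0},{"fingers":0.38,"x":1.75,"y":0,"z":0,"twist":0},{"fingers":0.38,"x":1.75,"y":0,"z":0,"twist":0}]' 10
python3 -c "
from h import *
to(.469,.1340,.101,11.8)
s=shot('scene',270,350,110,200,7,'s11.png')"
```

```text
time: 10.67
position: [0.4701, 0.1323, 0.1037]
tool_rot: [-0.158, 1.565, 0.158]
ft_force: [0.1, -0.1, 0.5]
grip_width: 0.38
t 10.67 pos [0.4701 0.1323 0.1037] yaw 11.6 f [ 0.1 -0.1  0.5] w 0.380 | rows x 0.07 y 0.05 z -0.02 twist -0.05
```

View pics/s11.png

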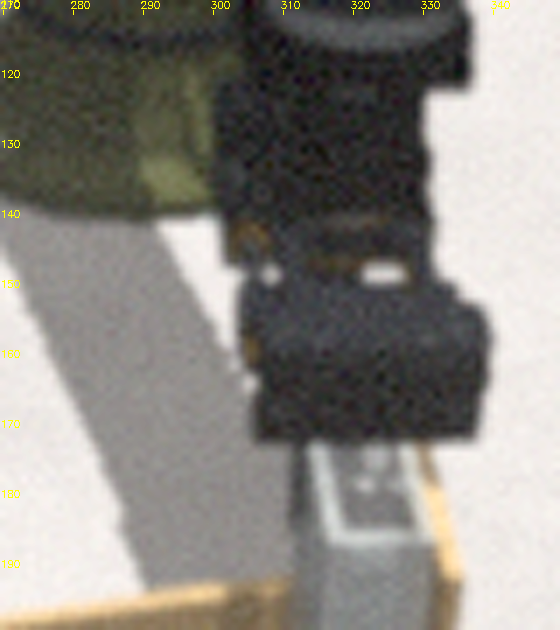

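The fingers straddle the tab without touching it. Closing.

```bash
python3 -m creep '[{"fingers":0.08,"x":0,"y":0,"z":0,"twist":0},{"fingers":0.08,"x":0,"y":0,"z":0,"twist":0},{"fingers":0.08,"x":0,"y":0,"z":0,"twist":0},{"fingers":0.08,"x":0,"y":0,"z":0,"twist":0},{"fingers":0.08,"x":0,"y":0,"z":0,"twist":0},{"fingers":0.08,"x":0,"y":0,"z":0,"twist":0},{"fingers":0.08,"x":0,"y":0,"z":0,"twist":0},{"fingers":0.08,"x":0,"y":0,"z":0,"twist":0}]' 15
python3 -c "
from h import *
to(.469,.1340,.101,11.8)"
```

```text
time: 11.38
position: [0.4702, 0.1326, 0.1038]
tool_rot: [-0.159, 1.565, 0.159]
ft_force: [-1.9, -1.3, 5.2]
grip_width: 0.133
t 11.38 pos [0.4702 0.1326 0.1038] yaw 11.6 f [-1.9 -1.3  5.2] w 0.133 | rows x 0.07 y 0.04 z -0.02 twist -0.04
```

```bash
python3 -m creep '[{"fingers":0.08,"x":0,"y":0,"z":0.04,"twist":0},{"fingers":0.08,"x":0,"y":0,"z":0.04,"twist":0},{"fingers":0.08,"x":0,"y":0,"z":0.04,"twist":0}]' 15
python3 -m creep '[{"fingers":0.08,"x":0,"y":0,"z":0.04,"twist":0},{"fingers":0.08,"x":0,"y":0,"z":0.04,"twist":0},{"fingers":0.08,"x":0,"y":0,"z":0.04,"twist":0}]' 15
python3 -m creep '[{"fingers":0.08,"x":0,"y":0,"z":0.04,"twist":0},{"fingers":0.08,"x":0,"y":0,"z":0.04,"twist":0},{"fingers":0.08,"x":0,"y":0,"z":0.04,"twist":0}]' 15
```

```text
time: 11.63
position: [0.4705, 0.1326, 0.1038]
tool_rot: [-0.16, 1.568, 0.158]
ft_force: [-7.3, -2.1, 9.2]
grip_width: 0.134
time: 11.88
position: [0.4705, 0.1326, 0.1037]
tool_rot: [-0.161, 1.572, 0.157]
ft_force: [-11.4, -3.4, 14.5]
grip_width: 0.139
time: 12.13
position: [0.4705, 0.1326, 0.1036]
tool_rot: [-0.162, 1.575, 0.157]
ft_force: [-14.9, -5.2, 19.0]
grip_width: 0.14
```

```bash
python3 -m creep '[{"fingers":0.08,"x":0,"y":0,"z":-0.1,"twist":0},{"fingers":0.08,"x":0,"y":0,"z":-0.2,"twist":0},{"fingers":0.08,"x":0,"y":0,"z":-0.35,"twist":0},{"fingers":0.08,"x":0,"y":0,"z":-0.5,"twist":0},{"fingers":0.08,"x":0,"y":0,"z":-0.65,"twist":0},{"fingers":0.08,"x":0,"y":0,"z":-0.8,"twist":0},{"fingers":0.08,"x":0,"y":0,"z":-0.92,"twist":0},{"fingers":0.08,"x":0,"y":0,"z":-1.0,"twist":0},{"fingers":0.08,"x":0,"y":0,"z":-1.0,"twist":0},{"fingers":0.08,"x":0,"y":0,"z":-1.0,"twist":0}]' 15
python3 -c "
from h import *
to(.4333,.1248,.1036,11.8)
p=telemetry.get_state()['position'][:2]-[.4705,.1326]; print('out',-p@[.979,.2045])
s=shot('scene',235,345,150,250,6,'s12.png')"
```

```text
time: 12.97
position: [0.4347, 0.1253, 0.1037]
tool_rot: [-0.159, 1.567, 0.158]
ft_force: [-1.6, -1.1, 6.3]
grip_width: 0.137
t 12.97 pos [0.4347 0.1253 0.1037] yaw 11.6 f [-1.6 -1.1  6.3] w 0.137 | rows x 0.00 y -0.00 z -0.04 twist -0.04
out 0.036536747861867315
```

View pics/s12.png

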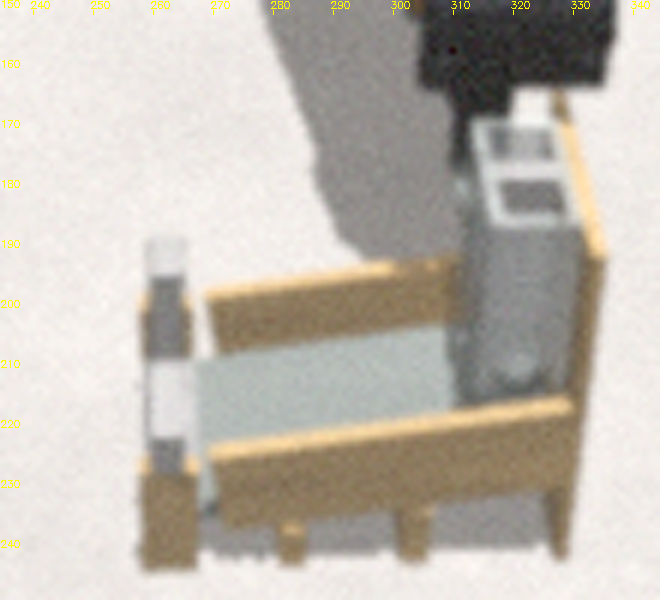

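The gate is 36.5 mm out. I'll wait for the balls.

```bash
python3 -m creep '[{"fingers":0.08,"x":0,"y":0,"z":0,"twist":0},{"fingers":0.08,"x":0,"y":0,"z":0,"twist":0},{"fingers":0.08,"x":0,"y":0,"z":0,"twist":0},{"fingers":0.08,"x":0,"y":0,"z":0,"twist":0},{"fingers":0.08,"x":0,"y":0,"z":0,"twist":0},{"fingers":0.08,"x":0,"y":0,"z":0,"twist":0},{"fingers":0.08,"x":0,"y":0,"z":0,"twist":0},{"fingers":0.08,"x":0,"y":0,"z":0,"twist":0},{"fingers":0.08,"x":0,"y":0,"z":0,"twist":0},{"fingers":0.08,"x":0,"y":0,"z":0,"twist":0},{"fingers":0.08,"x":0,"y":0,"z":0,"twist":0},{"fingers":0.08,"x":0,"y":0,"z":0,"twist":0}]' 15
python3 -c "
from h import *
p=telemetry.get_state()['position'][:2]-[.4705,.1326]; print('out',-p@[.979,.2045])
s=shot('scene',235,345,150,250,6,'s13.png')
s=shot('top',220,320,200,290,7,'t13.png')"
```

```text
time: 14.02
position: [0.4349, 0.1253, 0.1036]
tool_rot: [-0.159, 1.567, 0.158]
ft_force: [-2.0, -1.8, 6.8]
grip_width: 0.138
out 0.036366091003675986
```

View pics/s13.png

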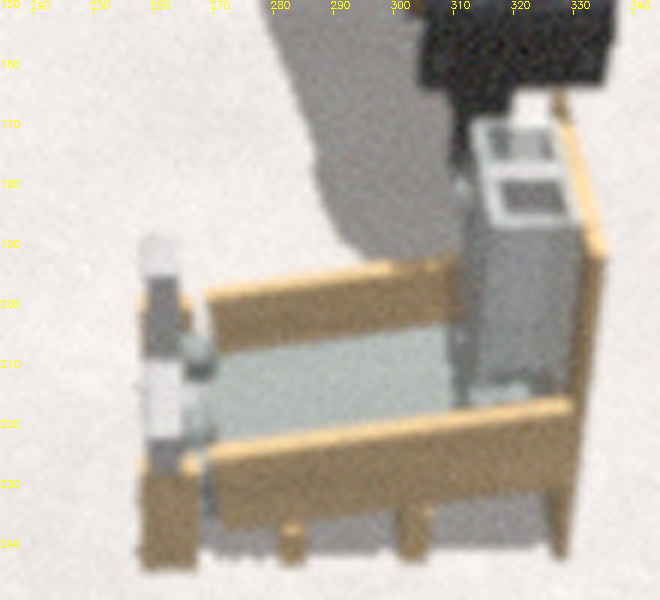

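View pics/t13.png

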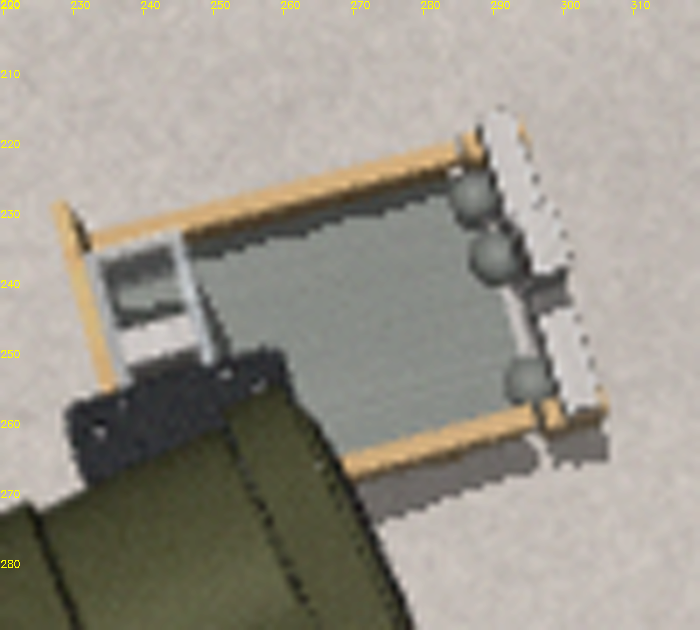

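Three balls are against the comb, at (287,227), (290,236) and (294,253), and the far column is empty. Pushing the gate shut.

```bash
python3 -m creep '[{"fingers":0.08,"x":0,"y":0,"z":0.1,"twist":0},{"fingers":0.08,"x":0,"y":0,"z":0.25,"twist":0},{"fingers":0.08,"x":0,"y":0,"z":0.4,"twist":0},{"fingers":0.08,"x":0,"y":0,"z":0.55,"twist":0},{"fingers":0.08,"x":0,"y":0,"z":0.7,"twist":0},{"fingers":0.08,"x":0,"y":0,"z":0.8,"twist":0},{"fingers":0.08,"x":0,"y":0,"z":0.88,"twist":0},{"fingers":0.08,"x":0,"y":0,"z":0.94,"twist":0},{"fingers":0.08,"x":0,"y":0,"z":0.98,"twist":0},{"fingers":0.08,"x":0,"y":0,"z":1.02,"twist":0},{"fingers":0.08,"x":0,"y":0,"z":1.02,"twist":0},{"fingers":0.08,"x":0,"y":0,"z":1.02,"twist":0}]' 15
python3 -c "
from h import *
p=telemetry.get_state()['position'][:2]-[.4705,.1326]; print('out',-p@[.979,.2045])"
```

```text
time: 15.12
position: [0.4704, 0.1326, 0.1034]
tool_rot: [-0.162, 1.578, 0.157]
ft_force: [-14.9, -4.0, 19.3]
grip_width: 0.136
out 9.847650317590578e-05
```

```bash
python3 -m creep '[{"fingers":0.32,"x":0,"y":0,"z":0,"twist":0},{"fingers":0.32,"x":0,"y":0,"z":0,"twist":0},{"fingers":0.32,"x":0,"y":0,"z":0,"twist":0},{"fingers":0.32,"x":0,"y":0,"z":-0.1,"twist":0},{"fingers":0.32,"x":0,"y":0,"z":-0.1,"twist":0},{"fingers":0.32,"x":-0.3,"y":0,"z":-0.1,"twist":0},{"fingers":0.32,"x":-0.8,"y":0,"z":-0.1,"twist":0},{"fingers":0.32,"x":-1.5,"y":0,"z":-0.1,"twist":0},{"fingers":0.32,"x":-2.2,"y":0,"z":-0.1,"twist":0},{"fingers":0.32,"x":-3,"y":0,"z":-0.1,"twist":0},{"fingers":0.32,"x":-3.5,"y":0.6,"z":-0.4,"twist":0},{"fingers":0.32,"x":-3.5,"y":1.5,"z":-0.4,"twist":0},{"fingers":0.32,"x":-3.5,"y":2.5,"z":-0.4,"twist":0},{"fingers":0.32,"x":-3.5,"y":3.5,"z":-0.4,"twist":0},{"fingers":0.32,"x":-3.5,"y":4.5,"z":-0.4,"twist":0},{"fingers":0.32,"x":-3.5,"y":5.5,"z":-0.4,"twist":0},{"fingers":0.32,"x":-3.5,"y":6,"z":-0.4,"twist":0},{"fingers":0.32,"x":-3.5,"y":6,"z":-0.4,"twist":0}]' 15
python3 -c "
from h import *
s=shot('scene',235,345,150,250,6,'s14.png')
s=shot('top',200,330,200,295,6,'t14.png')"
```

```text
time: 16.62
position: [0.4083, 0.3715, 0.2447]
tool_rot: [-0.162, 1.565, 0.17]
ft_force: [0.4, 0.4, 0.6]
grip_width: 0.32
```

View pics/s14.png

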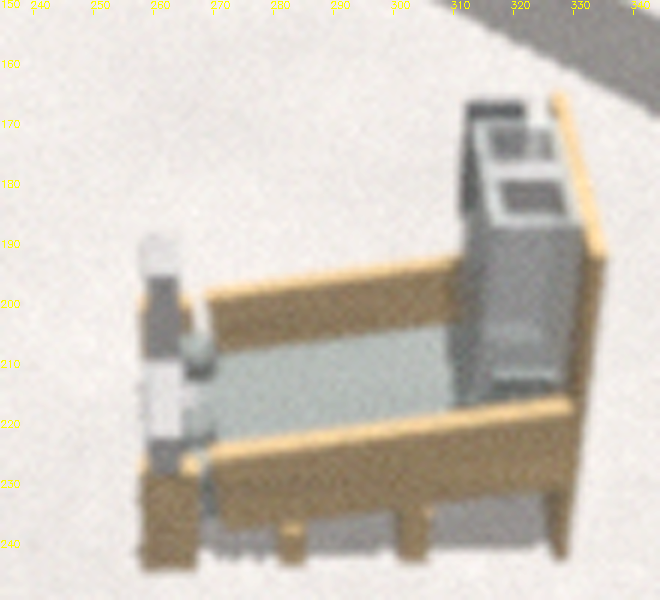

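View pics/t14.png

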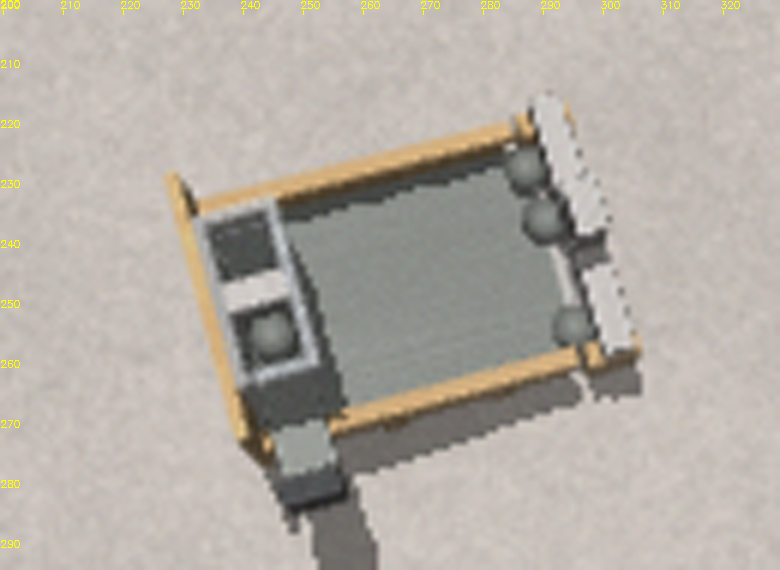

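```bash
python3 -c "
from h import *
np.set_printoptions(precision=4,suppress=True)
t=load('top');P=cloud(t)
print('tab',P[277:288,252][:,[0,2]].tolist()); print('near top ball z',np.nanmin(t['z_map'][251:258,240:250]), P[254,244])
s=load('scene');Q=cloud(s); print('bar top z',Q[211:221,261,2],'handle top',Q[190:194,261])
a=np.radians(11.8);ey=np.array([-np.sin(a),np.cos(a)])
B=Q[185:222,255:268].reshape(-1,3); f=(B[:,:2]-[.578,.0136])@ey
for lo,hi in [(.06,.076),(.08,.1),(.1,.118)]:
  m=(B[:,2]>lo)&(B[:,2]<hi)&(abs(f)<.02); print(lo,np.percentile(f[m],[3,50,97]))
cv2.imwrite('pics/fin.png',cv2.resize(s['pixels'][...,::-1],(800,600)))
print(telemetry.get_state()['time'])"
```

```text
tab [[0.4808511757123741, 0.08635474554443068], [0.4749797973395673, 0.13362713178704433], [0.4725013012635741, 0.13464932046729072], [0.4699387635472361, 0.1370177775762489], [0.4678006013265125, 0.1330397488424726], [0.46533119606348206, 0.13409592284440475], [0.4631539495329874, 0.13046095550134007], [0.46245207306351077, 0.1015497935498606], [0.46562017578108733, 0.002504571292100355], [0.46299931432160946, 0.0017695240426498504], [0.4606283355564395, -0.0037161785094457223]]
near top ball z 1.152369 [0.5339 0.1488 0.1419]
bar top z [0.0759 0.0726 0.0741 0.0735 0.0745 0.0727 0.0736 0.0725 0.0726 0.0736] handle top [[0.5725 0.0099 0.1191]
 [0.5768 0.0107 0.1194]
 [0.5795 0.0113 0.1184]
 [0.5832 0.012  0.1183]]
0.06 [-0.0083 -0.0023  0.0038]
0.08 [-0.0079 -0.0008  0.0041]
0.1 [-0.0076 -0.0005  0.0044]
16.7167
```

View pics/fin.png

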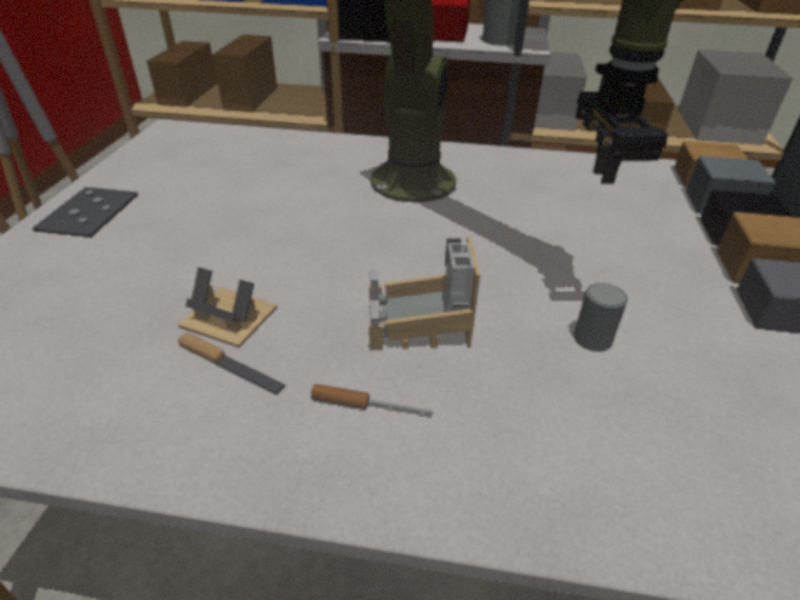

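```bash
python3 -c "
from bench import workorder; print(workorder.close_job())"
```

```text
the job is handed in; nothing more can be done
None
```

The job is done and handed in at about 16.7 s of the 54 s allowed. No verdict was reported.

- **Comb:** I gripped the handle lightly, swung the comb upright about its pin tips in the rest and lifted it. I then lowered it into the feeder until it pushed back with about 21 N. The bar top reads level at 0.073–0.074 m, against 0.074 m when fully seated. After the balls arrived, the comb sat about 2 mm farther from the hopper in the pictures, which is roughly the play in the slots. It was still fully down and upright.
- **Gate:** I pushed it against its stop first to find the shut position, then pulled it out 36.5 mm. Three balls rolled down to the comb. I pushed it shut again to within 0.1 mm of that stop, with about 15 N on it, and let go.
- **Last pictures:** Three balls lie against the comb and the far column is empty. The top ball of the near column is at the height of a stack of three. The file, screwdriver and tin are where they were, and the arm is clear of everything.

The two cameras disagreed by 3–5 mm in x on the feeder's position. I settled that by comparing the held comb with the feeder posts in the same picture, and the pins went in without catching. No check failed.

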